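# Clear the light stage and hold the dish carrier over it

## Robot

A 6-joint arm with a two-finger parallel gripper is mounted at the origin on the work surface. World frame = base frame: x ahead of the robot, y to its left, z up, the work surface at z = 0. Lengths are in m, angles in rad, forces in N, time in s.
With the tool pointing down it reaches from about 0.35 to 0.975 m from the base axis. Payload 4.9 kg.
Tool frame: the origin (TCP) lies midway between the tips of the shut fingers; the grasp point (between the pads) lies ctrl.grip_point_offset behind it (ctrl.grip_point_offset is the distance from the TCP to the grasp point, in m); x points along the fingers, y is the direction in which the jaws open and shut, and the axes are right-handed (so a half turn about x gives the same grasp; the last joint's range is limited). The gripper opens to 85 mm and grips with 20 to 120 N. Pads are 22 mm wide; open, the fingers measure 114 mm over their backs; the gripper's body (76 mm by 85 mm) begins 54 mm behind the grasp point. The pads swing forward as they close: fully open they stand 13 mm farther back than shut.
Start: joints at [1.018, 0.053, 1.613, -0, 1.476, -0.119], TCP at [0.263, 0.567, 0.231] pointing down, gripper open.
Joint ranges: [-3.01, 3.01], [-1.01, 2.22], [0.06, 2.58], [-1.02, 4.17], [0.09, 2.62], [-3.14, 3.14]. Speed limits (rad/s): [2.57, 2.57, 3.14, 3.14, 3.14, 3.14].

## Interface

Orientations are given as a rotation vector (axis times angle).
In Python, from station import ctrl gives the robot as it stands. The module is installed in compiled form; this text tells all that it offers.
- The arm moves only by the tool drive_tool, never from a script. Its argument "commands" is text: rows parted by semicolons, each of 5 numbers parted by spaces: the closure, from -1 (fully open) to 1 (shut), so that 0 is half open, then the shift along the tool's x, y, z in units of 40 mm (1.0 is 40 mm), then the turn about the tool's x in units of 5 degrees (1.0 is 5 degrees). A call has 1 to 8 rows; each row is the pose to reach, as a shift and turn from the pose commanded when the call began, along the tool's axes at that moment; what a row does not reach only later rows make up. A row lasts 1/12 s, in which the tool goes at most 41.7 mm and 7.16 degrees, less where a joint would pass 70% of its speed; a pose out of reach is approached as far as the arm can. A call with a gripper value outside its range is refused whole. The fingers move at their own pace and stop on an object; "newtons" is the grip in N (left out, the last holds). Time passes only in rows, so rows that repeat a pose let the fingers close. It gives the time, the measured TCP pose, the force and the opening at its end, in the units of the state.
- ctrl.get_obs(): the state, without advancing time (a new reading comes with each control period).
- ctrl.get_image(name): name is "side" or "top" or "wrist"; returns (picture, depth): 480x640x3 uint8, blue, green, red; 480x640 float32, m along the optical axis (not along the pixel's ray), 0 where there is no reading.
- ctrl.camera_info(name): a dict with "K" (3x3 intrinsics, pixels), "k1" (the pictures are not rectified: a ray, as slopes to the right and down, at radius r is drawn at 1 + k1 r^2 times it, then the intrinsics apply), "T" (4x4, takes a point from camera to world coordinates). Camera axes: x right, y down, z forward; pixel columns grow to the right and rows downward; lengths in m; the calibration is good to about 2 mm. A picture is of the moment at which its call begins: read the wrist's pose just before it. camera_info takes no time and is no camera call; for the wrist camera it gives the pose at the moment of the call.
- ctrl.finish_job(): hands the job in, once; it reports no verdict.
The state is a dict: "t": time; "q": joint angles; "dq": joint speeds; "effort": joint torques, N m; "tool_pos": TCP position; "tool_rot": TCP orientation; "contact_force": force on the tool from outside, world axes, zero at the start; "wrist_torque": the same for the moment, N m; "opening": finger opening in m.
Only numpy, scipy, OpenCV 4.12 (cv2) and the standard library are available. Lean on these libraries where they do the work, as an engineer would, in place of code of your own. Each camera call takes 0.05 s, during which the arm holds its last target.

## Task

The handled steel canister is blocking the light stage: lift it off and set it down, without dropping it, standing upright and wholly on the round black mat. Then lift the orange dish carrier, with both dishes in it, off the blue block, carry it level and hold it steady and level in the air, centred over the round light, its underside about 8 cm above the light; finish while still holding it there, nothing else carrying it. Leave the other things on the bench where they are.

Things in the scene. Friction and masses are not known exactly. Their poses are not given: they have to be found in the camera images.
- stage: light stage, a fixed grey box with a white top, 190 x 190 x 50 high with a round pale glass light (110 diameter, flush) in the middle of its top and a black knob on its front; origin at the centre of its underside, z up. The canister stands on it at the start.
- stage_light (a point): centre of the round light, on the top face of the light stage, 50 above the bench
- block: cooling block, a fixed blue box 170 (its x) x 150 (its y) x 40 high with an aluminium top; origin at the centre of its underside. The dish carrier stands on it at the start.
- mat: round black rubber mat fixed to the bench, 150 diameter, 4 thick; origin at the centre of its underside
- canister: closed steel canister with a yellow band, body 80 diameter (lid 84), 92 high to the lid, about 0.4 kg (varies), loose; a fixed arched handle over the lid: two thin uprights at y = +-39 and a black horizontal grip bar along its y axis. Total height 148. Origin at the centre of its underside, z up.
- canister_grip (a point): centre of the canister's black grip bar, 140 above the canister's underside; the bar is 14 thick (canister x), 84 long (canister y), 16 high, with 40 of free space between the bar and the lid. Pinch it across its 14 thickness (along canister x) from above.
- carrier: orange dish carrier, loose, about 0.22 kg (varies): shallow tray 140 (its x) x 76 (its y), floor and walls 4 thick, rim 12 high, with an upright handle post (14 in x, 22 in y) in the middle, topped by a black grip; total height 102. A loose dish lies on either side of the post. Origin at the centre of its underside, z up.
- carrier_grip (a point): centre of the carrier's black grip, 85 above the carrier's underside; the grip is 16 thick (carrier x), 44 wide (carrier y), 34 high, on the axis of the carrier. Pinch it across its 16 thickness (along carrier x) from above.
- dish1: closed clear dish with amber content, 50 diameter, 14 high, 30 g, loose, lying in the carrier on its +x side; origin at the centre of its underside (4 above the carrier's underside)
- dish2: closed clear dish with green content, 50 diameter, 14 high, 30 g, loose, lying in the carrier on its -x side; origin at the centre of its underside
- wash_bottle: bystander: white bottle with an orange label, 64 diameter, 170 high, standing at the back; origin under its centre
- amber_bottle: bystander: amber bottle with black cap, 60 diameter, 130 high, standing at the back; origin under its centre
- tip_box: bystander: blue box with clear lid, 80 x 120 x 65 high, at the back; origin under its centre
- beaker: bystander: empty glass beaker, 68 diameter, 90 high, at the back; origin under its centre
- dish_stack: bystander: stack of white and clear dishes, 60 diameter, 35 high, one solid piece, on the robot's side of the bench; origin under its centre
- marker: bystander: white marker pen with a red cap, 16 diameter, 130 long (its x), lying on the robot's side of the bench; origin under its middle
There are look-alikes about, which are no part of the job. Leave any pink look-alike of the dish2 alone.

How it is judged:
By the outcome, as a careful person would: the job done as asked, in the order asked, and still so for the second after the job is handed in, while the arm keeps its last pose, push and grip.
It also fails if it takes over 72 s, if anything falls off the work surface, if the arm or the gripper's body presses on something with over 40 N, if the wrist force passes 120 N, or if a joint passes its speed limit or range.

## Working session

There is one attempt and no reset: what is moved stays moved. The work goes in short steps, Python scripts to look and compute and a tool call to move; the robot and the scene stay as the last step left them, time stands still between calls to the robot, and variables do not carry over. Pictures are saved under pics/ and viewed, and the job is handed in when it is done.

Besides the shell and the picture viewer there is one more tool, called after "Emit:" by a JSON object that holds its "op" and its "data", one argument or row to a line. drive_tool: Moves the arm, as the interface text tells. Its arguments: {"type":"object","properties":{"commands":{"type":"string"},"newtons":{"type":"number"}},"required":["commands"]}

```bash
mkdir -p pics
cat > h.py <<'E'
import numpy as np, cv2
from station import ctrl
from scipy.spatial.transform import Rotation as R
def grab(name):
    ci=ctrl.camera_info(name); im,d=ctrl.get_image(name)
    np.savez(f'{name}.npz',im=im,d=d,K=ci['K'],k1=ci['k1'],T=ci['T']); cv2.imwrite(f'{name}_last.png',im); return im,d,ci
def cloud(name):
    z=np.load(f'{name}.npz'); K=z['K'];k1=float(z['k1']);T=z['T'];d=z['d']
    v,u=np.mgrid[0:480,0:640].astype(np.float64)
    pts=np.stack([u.ravel(),v.ravel()],1)[:,None]
    n=cv2.undistortPoints(pts,K,np.array([k1,0,0,0,0.]))[:,0]
    P=np.c_[n,np.ones(len(n))]*d.reshape(-1,1)
    W=P@T[:3,:3].T+T[:3,3]
    return z['im'],d,W.reshape(480,640,3)
E
python3 - <<'E'
from h import *
o=ctrl.get_obs();print(o); print(ctrl.grip_point_offset)
for n in('top','side'):
    im,d,ci=grab(n); cv2.imwrite(f'pics/{n}0.png',im); print(n,ci)
E
```

```text
{'t': 0.0, 'q': array([ 1.01804423e+00,  5.33669670e-02,  1.61429628e+00, -2.39274672e-05,
        1.47601424e+00, -1.19004904e-01]), 'dq': array([-0.00272036, -0.00075619, -0.00103936,  0.00170082, -0.00032597,
        0.00074849]), 'effort': array([ 8.88359336e-04, -3.93710303e+01, -3.70160866e+01, -1.35080331e-04,
        7.36505346e-03,  8.14101895e-06]), 'tool_pos': array([0.26234718, 0.56658034, 0.2300554 ]), 'tool_rot': array([ 0.33864732,  1.54456207, -0.34177183]), 'contact_force': array([-0.18938502,  0.04459314, -0.41670578]), 'wrist_torque': array([0.04566651, 0.01013891, 0.01663066]), 'opening': 0.08531873644565009}
0.0187
top {'K': array([[572.84201895,   0.        , 317.82401666],
       [  0.        , 572.84201895, 240.11177151],
       [  0.        ,   0.        ,   1.        ]]), 'k1': -0.0011498792637910384, 'T': array([[ 0.01127184, -0.98370389,  0.17944249,  0.30569117],
       [-0.99990168, -0.00959146,  0.01022932, -0.01040146],
       [-0.00834151, -0.17954015, -0.98371528,  1.31915017],
       [ 0.        ,  0.        ,  0.        ,  1.        ]])}
side {'K': array([[433.4784421 ,   0.        , 319.19168867],
       [  0.        , 433.4784421 , 238.61074115],
       [  0.        ,   0.        ,   1.        ]]), 'k1': -0.017563076656989522, 'T': array([[ 0.99750391, -0.05608317,  0.04290253,  0.49307274],
       [-0.07017959, -0.72034644,  0.69005495, -0.70411905],
       [-0.00779579, -0.69134339, -0.72248428,  0.84903066],
       [ 0.        ,  0.        ,  0.        ,  1.        ]])}
```

View pics/top0.png

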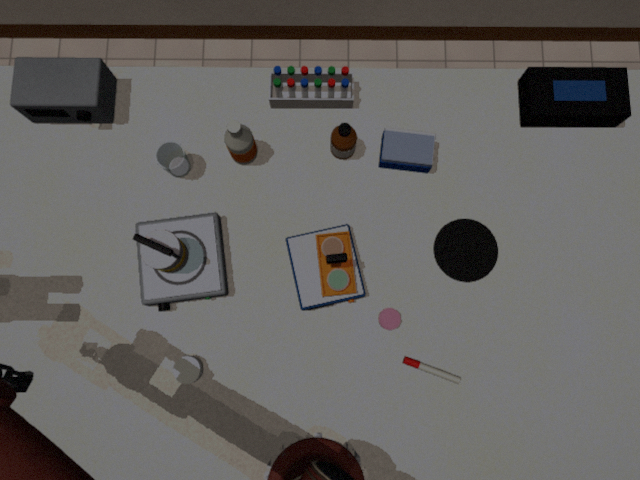

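View pics/side0.png

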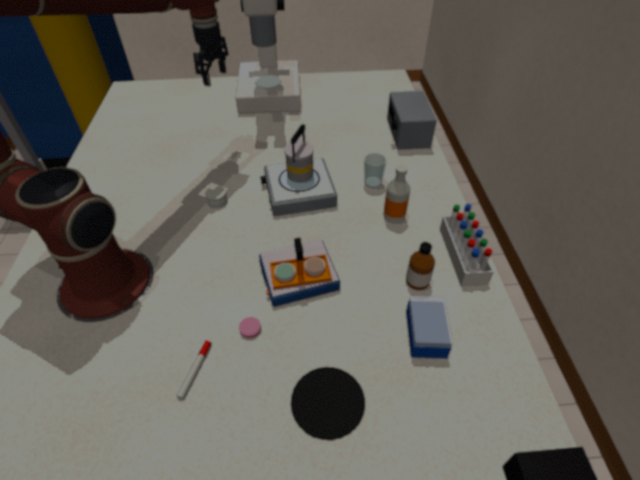

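The top view shows the canister (bar near 155,245) on the stage at (181,258), the carrier (grip at 337,259) on the block at (325,267), and the mat at (465,250). 

Candidates:
- **Canister:** only (170,252). The wash bottle (240,145) and amber bottle (343,140) have no handle.
- **Green dish2:** (338,280), inside the carrier. The pink look-alike is at (390,319) on the bench.
- **Mat:** the round black disc (465,250). The black box at (573,98) is a device.
- **Stage:** the white-topped box with the knob (181,258). There is also a white microscope base in the side view (268,88).

Next I'll measure these positions.

Run:
```python
from h import *
im,d,W=cloud('top')
for (u,v) in [(155,245),(140,237),(172,253),(181,258),(337,259),(338,280),(332,243),(300,265),(465,250),(390,319),(500,400),(188,300)]:
    print((u,v),W[v,u].round(4))
g=im.max(2)
def rect(mask,nm):
    m=mask&(d>0); P=W[m]; r=cv2.minAreaRect(P[:,:2].astype(np.float32)); print(nm,m.sum(),P.mean(0).round(4),'med z',np.median(P[:,2]).round(4),r)
vv,uu=np.mgrid[0:480,0:640]
def box(a,b,c,e): return (uu>=a)&(uu<=b)&(vv>=c)&(vv<=e)
z=W[...,2]
b=box(120,240,200,310)
rect(b&(z>.165),'bar')
rect(b&(abs(z-.142)<.006),'lid')
rect(b&(abs(z-.05)<.006),'stage top')
b=box(275,375,215,320)
rect(b&(z>.115),'cgrip')
hsv=cv2.cvtColor(im,cv2.COLOR_BGR2HSV)
rect(b&(abs(z-.04)<.004),'blocktop')
rect(b&(abs(z-.052)<.004),'rim')
org=(hsv[...,0]>8)&(hsv[...,0]<20)&(hsv[...,1]>200)
rect(b&org&(z<.06),'orange')
rect(box(425,505,210,290)&(g<60),'mat')
big=np.hstack([cv2.resize(im[200:320,120:240],(390,390),interpolation=2),cv2.resize(im[210:330,270:390],(390,390),interpolation=2)])
cv2.imwrite('pics/crop0.png',big)
```

```text
(155, 245) [0.497  0.3252 0.1986]
(140, 237) [0.5131 0.3566 0.1975]
(172, 253) [0.4828 0.293  0.189 ]
(181, 258) [0.4855 0.2958 0.1037]
(337, 259) [ 0.481  -0.0384  0.1415]
(338, 280) [ 0.4467 -0.0429  0.0575]
(332, 243) [ 0.529  -0.029   0.0605]
(300, 265) [0.4818 0.0424 0.0391]
(465, 250) [ 0.5263 -0.3397 -0.    ]
(390, 319) [ 0.3643 -0.1615  0.0167]
(500, 400) [ 0.189  -0.4058 -0.0008]
(188, 300) [0.4018 0.2956 0.0209]
bar 313 [0.4967 0.3291 0.1978] med z 0.1989 ((0.4979661703109741, 0.33154910802841187), (0.08527299761772156, 0.014077798463404179), 66.60301208496094)
lid 991 [0.4966 0.3306 0.1432] med z 0.1433 ((0.4975282549858093, 0.331155389547348), (0.08334112912416458, 0.08295147866010666), 58.58519744873047)
stage top 4903 [0.4872 0.3007 0.0504] med z 0.0505 ((0.48656976222991943, 0.31222862005233765), (0.20532353222370148, 0.18967707455158234), 8.648269653320312)
cgrip 194 [ 0.4828 -0.0366  0.1401] med z 0.142 ((0.4842742383480072, -0.03626319766044617), (0.01676555536687374, 0.04291996359825134), 7.577221393585205)
blocktop 2245 [0.4737 0.0025 0.0407] med z 0.0409 ((0.47918111085891724, -0.013114407658576965), (0.16820812225341797, 0.148126021027565), 12.929743766784668)
rim 502 [ 0.4807 -0.0354  0.0521] med z 0.0526 ((0.4777613580226898, -0.014967396855354309), (0.14727625250816345, 0.13814619183540344), 14.940885543823242)
orange 778 [ 0.4842 -0.0397  0.0467] med z 0.046 ((0.4761829674243927, -0.03844678774476051), (0.15410897135734558, 0.07260509580373764), 7.305046558380127)
mat 3143 [ 0.526  -0.3395  0.0044] med z 0.0044 ((0.526535153388977, -0.3396919071674347), (0.14763963222503662, 0.14750990271568298), 57.5139045715332)
```

View pics/crop0.png

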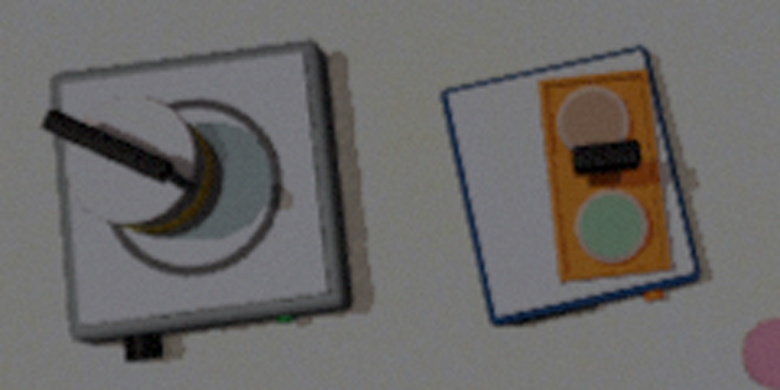

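The crop confirms the handled canister with its yellow band (bar left of centre on the stage). It also shows the orange carrier, amber dish up (+x) and green dish down, with the pink disc outside it. Next I'll work out the moves.

```bash
cat >> h.py <<'E'
def plan(target,jaw_deg=None):
    o=ctrl.get_obs(); M=R.from_rotvec(o['tool_rot']).as_matrix(); 
    jd=np.degrees(np.arctan2(M[1,1],M[0,1]))
    s=M.T@(np.array(target)-o['tool_pos'])/0.04
    print('t',round(o['t'],2),'pos',o['tool_pos'].round(4),'jaw',jd.round(2),'xaxis',M[:,0].round(4),'f',o['contact_force'].round(2),'op',round(o['opening'],4))
    print('shift units',s.round(3))
    if jaw_deg is not None:
        # turn +a about tool x (down) changes world yaw by -a
        a=(-(jaw_deg-jd)+90)%180-90
        print('turn deg',a.round(2),'units',(a/5).round(3),'q6',o['q'][5].round(3))
E
python3 - <<'E'
from h import *
plan([0.4975,0.331,0.26],-23.4)
plan([0.4975,0.331,0.171],-23.4)
E
```

```text
t 0.1 pos [0.2624 0.5666 0.2302] jaw 65.15 xaxis [-9.0e-04 -1.5e-03 -1.0e+00] f [-0.34  0.6  -0.39] op 0.0852
shift units [-0.741 -2.877  7.809]
turn deg 88.55 units 17.71 q6 -0.119
t 0.1 pos [0.2624 0.5666 0.2302] jaw 65.15 xaxis [-9.0e-04 -1.5e-03 -1.0e+00] f [-0.34  0.6  -0.39] op 0.0852
shift units [ 1.484 -2.873  7.81 ]
turn deg 88.55 units 17.71 q6 -0.119
```

Emit:
{"op": "drive_tool", "data": {
  "commands": "-1 -0.2 -0.2 0.5 1; -1 -0.4 -0.5 1.3 2.3; -1 -0.6 -0.85 2.2 3.6; -1 -0.75 -1.2 3.1 4.9; -1 -0.75 -1.55 4 6.2; -1 -0.75 -1.9 4.9 7.5; -1 -0.75 -2.2 5.7 8.8; -1 -0.75 -2.5 6.5 10",
  "newtons": 60
}}

```text
t: 0.77
tool_pos: [0.4574, 0.3654, 0.2609]
tool_rot: [1.016, 1.321, -1.017]
contact_force: [-0.0, 0.7, -0.5]
opening: 0.0856
```

Run:
```python
from h import *
plan([0.4975,0.331,0.26],-23.4)
```

```text
t 0.77 pos [0.4574 0.3654 0.2609] jaw 14.81 xaxis [-5.e-04 -3.e-04 -1.e+00] f [-0.01  0.69 -0.47] op 0.0856
shift units [0.021 0.749 1.087]
turn deg 38.21 units 7.642 q6 0.288
```

Emit:
{"op": "drive_tool", "data": {
  "commands": "-1 0 0.2 0.3 1.3; -1 0 0.4 0.6 2.6; -1 0 0.5 0.8 3.9; -1 0 0.6 0.9 5.2; -1 0 0.6 0.95 6.5; -1 0 0.6 0.95 7.5; -1 0 0.6 0.95 7.5; -1 0 0.6 0.95 7.5"
}}

```text
t: 1.43
tool_pos: [0.4894, 0.3365, 0.2607]
tool_rot: [1.488, 1.0, -1.49]
contact_force: [-1.2, 0.1, 0.1]
opening: 0.0855
```

Run:
```python
from h import *
im,d,ci=grab('wrist'); cv2.imwrite('pics/w1.png',im)
plan([0.4975,0.331,0.171],-23.4)
im,d,W=cloud('wrist')
m=(W[...,2]>.185)&(W[...,2]<.205)&(d>0)&(np.hypot(W[...,0]-.4975,W[...,1]-.331)<.07)
P=W[m]; print(m.sum(),P.mean(0),cv2.minAreaRect(P[:,:2].astype(np.float32)))
```

```text
t 1.48 pos [0.4895 0.3366 0.2609] jaw -22.23 xaxis [-6.e-04 -3.e-04 -1.e+00] f [ 0.24  0.23 -0.46] op 0.085
shift units [2.247 0.24  0.053]
turn deg 1.17 units 0.234 q6 0.865
3015 [0.50135149 0.33394999 0.19824449] ((0.5005261898040771, 0.3312247097492218), (0.08405373245477676, 0.01410326361656189), 66.4084701538086)
```

View pics/w1.png

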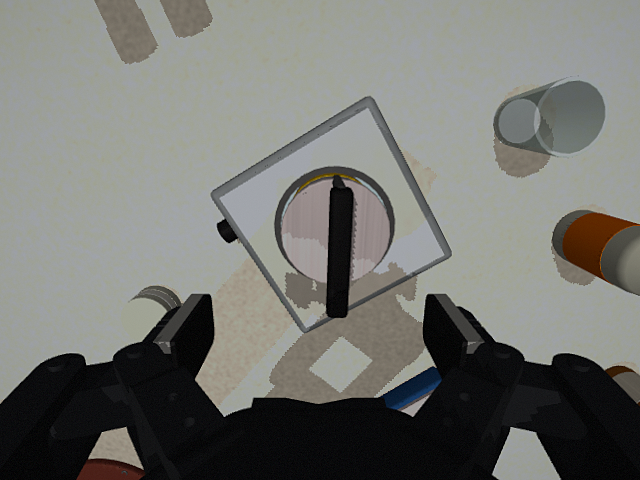

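The wrist view shows the black bar (340,250) upright between the open fingers. The top and wrist positions agree within 3 mm, so I'll descend.

Emit:
{"op": "drive_tool", "data": {
  "commands": "-1 0.2 0.15 0.05 0.25; -1 0.5 0.27 0.06 0.25; -1 0.85 0.27 0.06 0.25; -1 1.2 0.27 0.06 0.25; -1 1.55 0.27 0.06 0.25; -1 1.85 0.27 0.06 0.25; -1 2.1 0.27 0.06 0.25; -1 2.25 0.27 0.06 0.25"
}}

```text
t: 2.15
tool_pos: [0.4978, 0.33, 0.1688]
tool_rot: [1.503, 0.986, -1.508]
contact_force: [0.3, -1.3, -0.6]
opening: 0.0853
```

Run:
```python
from h import *
im,d,ci=grab('wrist'); cv2.imwrite('pics/w2.png',im)
plan([0.499,0.3313,0.171],-23.5)
```

```text
t 2.2 pos [0.4975 0.3298 0.1682] jaw -23.6 xaxis [-0.0035 -0.0017 -1.    ] f [-0.98 -0.93 -1.47] op 0.0853
shift units [-0.07   0.019 -0.048]
turn deg -0.1 units -0.019 q6 0.873
```

View pics/w2.png

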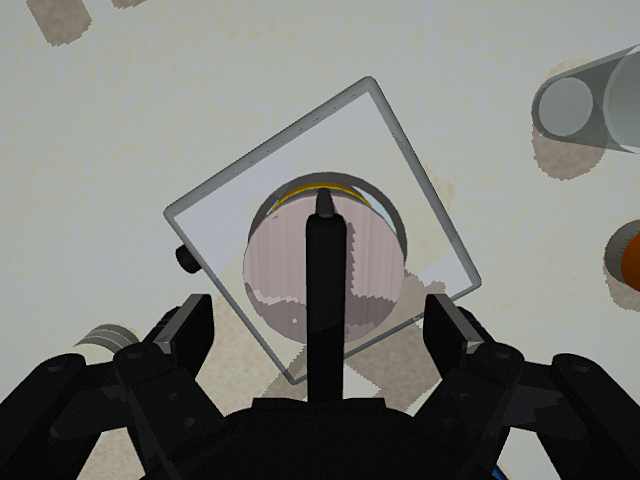

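The bar (326,300) sits midway between the fingers (210 and 428), so I'll close.

Emit:
{"op": "drive_tool", "data": {
  "commands": "0 0 0 0 0; 0.4 0 0 0 0; 0.7 0 0 0 0; 1 0 0 0 0; 1 0 0 0 0; 1 0 0 0 0; 1 0 0 0 0; 1 0 0 0 0",
  "newtons": 70
}}

```text
t: 2.87
tool_pos: [0.4994, 0.3304, 0.1721]
tool_rot: [1.507, 0.985, -1.504]
contact_force: [1.2, -0.8, 2.0]
opening: 0.0128
```

Emit:
{"op": "drive_tool", "data": {
  "commands": "1 -0.05 0 0 0; 1 -0.15 0 0 0; 1 -0.3 0 0 0; 1 -0.5 0 0 0; 1 -0.75 0 0 0; 1 -1 0 0 0; 1 -1.2 0 0 0; 1 -1.3 0 0 0"
}}

```text
t: 3.53
tool_pos: [0.4996, 0.3308, 0.2259]
tool_rot: [1.509, 0.985, -1.503]
contact_force: [0.2, 0.1, -4.1]
opening: 0.0129
```

Run:
```python
from h import *
im,d,ci=grab('side'); cv2.imwrite('pics/s3.png',cv2.resize(im[60:320,180:460],(800,743))[:600])
im,d,ci=grab('top'); 
plan([0.526,-0.3395,0.3],None)
```

```text
t 3.63 pos [0.4994 0.3307 0.2252] jaw -23.6 xaxis [ 0.0026  0.0013 -1.    ] f [ 0.9   0.4  -4.72] op 0.0129
shift units [-1.891  7.321 15.083]
```

View pics/s3.png

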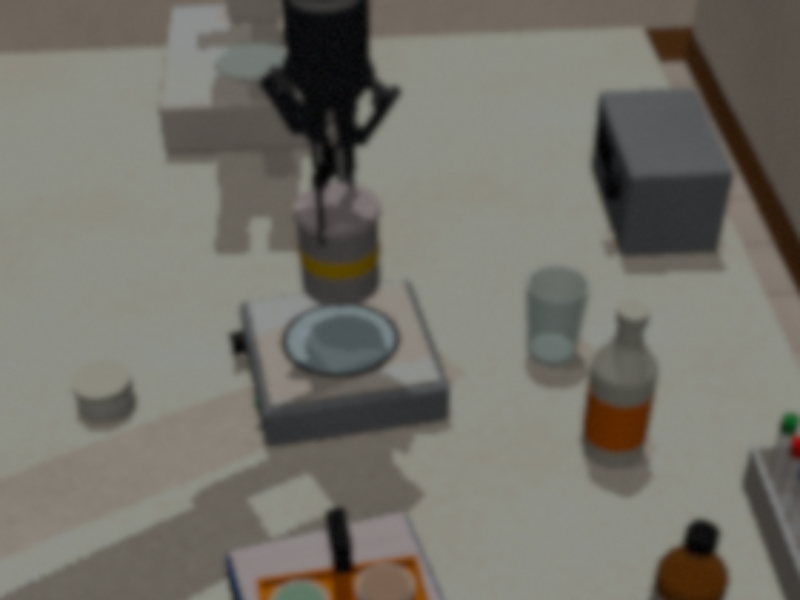

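Side view: the canister hangs upright (340,250), clear of the stage. I'll raise it over the carrier and carry it toward the mat.

Emit:
{"op": "drive_tool", "data": {
  "commands": "1 -0.2 0 0 0; 1 -0.5 0 0 0; 1 -0.9 0 0 0; 1 -1.35 0 0 0; 1 -1.8 0.07 0.14 0; 1 -2.2 0.2 0.4 0; 1 -2.5 0.39 0.8 0; 1 -2.65 0.63 1.3 0",
  "newtons": 80
}}

```text
t: 4.3
tool_pos: [0.5015, 0.273, 0.3327]
tool_rot: [1.508, 0.986, -1.501]
contact_force: [0.3, -1.1, -4.1]
opening: 0.0126
```

Emit:
{"op": "drive_tool", "data": {
  "commands": "1 0 0.26 0.54 0; 1 0 0.52 1.08 0; 1 0 0.79 1.62 0; 1 0 1.05 2.16 0; 1 0 1.31 2.7 0; 1 0 1.57 3.24 0; 1 0 1.83 3.78 0; 1 0 2.1 4.32 0"
}}

```text
t: 4.97
tool_pos: [0.5086, 0.0795, 0.3303]
tool_rot: [1.506, 0.985, -1.505]
contact_force: [0.5, -0.1, -5.5]
opening: 0.0124
```

Emit:
{"op": "drive_tool", "data": {
  "commands": "1 0 0.26 0.54 0; 1 0 0.52 1.08 0; 1 0 0.79 1.62 0; 1 0 1.05 2.16 0; 1 0 1.31 2.7 0; 1 0 1.57 3.24 0; 1 0 1.83 3.78 0; 1 0 2.1 4.32 0"
}}

```text
t: 5.63
tool_pos: [0.5164, -0.1125, 0.3302]
tool_rot: [1.506, 0.985, -1.505]
contact_force: [1.0, -0.0, -4.3]
opening: 0.0128
```

Run:
```python
from h import *
plan([0.526,-0.3395,0.3],None)
```

```text
t 5.63 pos [ 0.5164 -0.1125  0.3302] jaw -23.61 xaxis [ 7.e-04 -2.e-04 -1.e+00] f [ 0.97 -0.05 -4.28] op 0.0128
shift units [0.757 2.493 5.103]
```

Emit:
{"op": "drive_tool", "data": {
  "commands": "1 0 0.26 0.54 0; 1 0 0.52 1.08 0; 1 0 0.79 1.62 0; 1 0 1.05 2.16 0; 1 0.1 1.31 2.7 0; 1 0.3 1.55 3.2 0; 1 0.6 1.76 3.6 0; 1 0.9 1.9 3.9 0"
}}

```text
t: 6.3
tool_pos: [0.5239, -0.2866, 0.294]
tool_rot: [1.507, 0.983, -1.506]
contact_force: [-0.2, 0.4, -4.6]
opening: 0.0126
```

Emit:
{"op": "drive_tool", "data": {
  "commands": "1 0.4 0.1 0.2 0; 1 0.8 0.17 0.35 0; 1 1.1 0.2 0.4 0; 1 1.3 0.2 0.4 0; 1 1.4 0.2 0.4 0; 1 1.4 0.2 0.4 0"
}}

```text
t: 6.8
tool_pos: [0.5244, -0.3017, 0.2362]
tool_rot: [1.505, 0.988, -1.506]
contact_force: [-0.0, 0.7, -4.9]
opening: 0.0126
```

Run:
```python
from h import *
im,d,ci=grab('side'); cv2.imwrite('pics/s4.png',im)
im,d,ci=grab('top'); cv2.imwrite('pics/t4.png',im)
plan([0.526,-0.3395,0.128],None)
_,d,W=cloud('top'); z=W[...,2]; u,v=np.meshgrid(range(640),range(480))
b=(u>80)&(u<250)&(v>180)&(v<330)&(abs(z-.05)<.006)
print(cv2.minAreaRect(W[b][:,:2].astype(np.float32)))
```

```text
t 6.9 pos [ 0.5251 -0.3023  0.2382] jaw -23.56 xaxis [ 1.e-03 -6.e-04 -1.e+00] f [ 0.49 -0.24 -4.67] op 0.013
shift units [2.756 0.389 0.843]
((0.4941951632499695, 0.3137226700782776), (0.1892896443605423, 0.18972380459308624), 8.166337966918945)
```

View pics/s4.png

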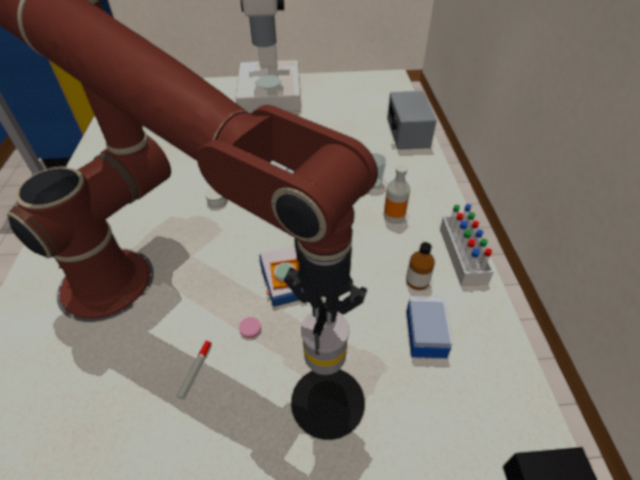

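View pics/t4.png

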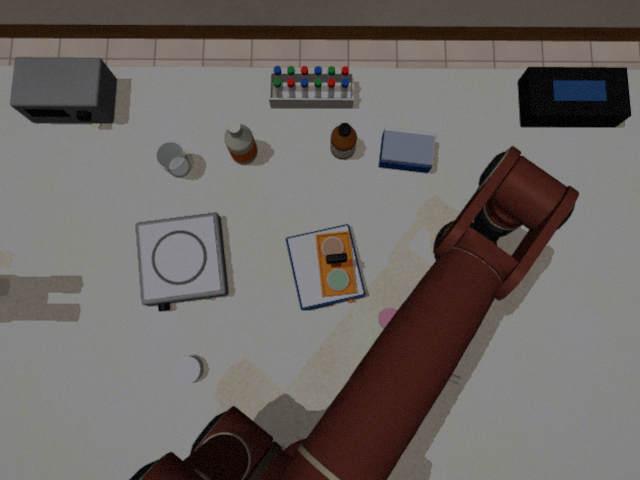

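The canister hangs upright just short of the mat (side 325,345; mat 328,403). The light stage is clear, with its ring at top (180,258). I'll move over the mat and lower.

Emit:
{"op": "drive_tool", "data": {
  "commands": "1 0.2 0.1 0.2 0; 1 0.5 0.2 0.45 0; 1 0.85 0.3 0.65 0; 1 1.2 0.37 0.8 0; 1 1.55 0.39 0.84 0; 1 1.85 0.39 0.84 0; 1 2.05 0.39 0.84 0; 1 2.2 0.39 0.84 0"
}}

```text
t: 7.57
tool_pos: [0.5248, -0.3389, 0.1469]
tool_rot: [1.506, 0.988, -1.507]
contact_force: [0.7, -0.7, -4.5]
opening: 0.0124
```

Run:
```python
from h import *
plan([0.526,-0.3395,0.128],None)
z=np.load('top.npz');im=z['im'];_,d,W=cloud('top')
im2=cv2.GaussianBlur(cv2.cvtColor(im,6),(3,3),0)[200:320,120:240]
c=im2.copy(); m=(c<110).astype(np.uint8)
# ring: dark pixels within 15..32 px of (60,58)
v,u=np.mgrid[0:120,0:120]; r=np.hypot(u-60,v-58); sel=(r>20)&(r<34)&(im2<np.median(im2[r<20])-25)
P=W[200:320,120:240][sel]; print(sel.sum())
A=np.c_[2*P[:,:2],np.ones(len(P))]; s=np.linalg.lstsq(A,(P[:,:2]**2).sum(1),rcond=None)[0]; print('ring centre',s[:2],'rad',np.sqrt(s[2]+s[0]**2+s[1]**2),P[:,2].mean())
```

```text
t 7.57 pos [ 0.5248 -0.3389  0.1469] jaw -23.6 xaxis [-0.0022  0.0021 -1.    ] f [ 0.75 -0.71 -4.46] op 0.0124
shift units [0.473 0.035 0.002]
607
ring centre [0.49542308 0.31399358] rad 0.058517124713261086 0.05178927281285099
```

Emit:
{"op": "drive_tool", "data": {
  "commands": "1 0.1 0.03 0 0; 1 0.2 0.03 0 0; 1 0.3 0.03 0 0; 1 0.37 0.03 0 0; 1 0.42 0.03 0 0; 1 0.45 0.03 0 0; 1 0.47 0.03 0 0; 1 0.47 0.03 0 0"
}}

```text
t: 8.23
tool_pos: [0.5266, -0.3401, 0.1306]
tool_rot: [1.506, 0.985, -1.506]
contact_force: [-0.0, -0.5, -5.0]
opening: 0.0124
```

Emit:
{"op": "drive_tool", "data": {
  "commands": "1 0.03 0 0 0; 1 0.06 0 0 0; 1 0.09 0 0 0; 1 0.09 0 0 0; 1 0.11 0 0 0; 1 0.11 0 0 0"
}}

```text
t: 8.73
tool_pos: [0.5267, -0.3402, 0.1262]
tool_rot: [1.506, 0.985, -1.506]
contact_force: [-0.5, -0.9, -5.7]
opening: 0.0126
```

Emit:
{"op": "drive_tool", "data": {
  "commands": "1 0.02 0 0 0; 1 0.04 0 0 0; 1 0.05 0 0 0; 1 0.05 0 0 0"
}}

```text
t: 9.07
tool_pos: [0.5273, -0.3406, 0.1259]
tool_rot: [1.506, 0.983, -1.505]
contact_force: [-0.3, 0.9, 4.5]
opening: 0.0127
```

Run:
```python
from h import *
im,d,ci=grab('side'); cv2.imwrite('pics/s5.png',cv2.resize(im[260:460,220:440],(660,600)))
plan([0.526,-0.3395,0.128],None)
```

```text
t 9.12 pos [ 0.5273 -0.3406  0.1259] jaw -23.6 xaxis [ 0.0018 -0.0013 -1.    ] f [-0.72  1.58  5.88] op 0.0127
shift units [-0.053 -0.042 -0.012]
```

View pics/s5.png

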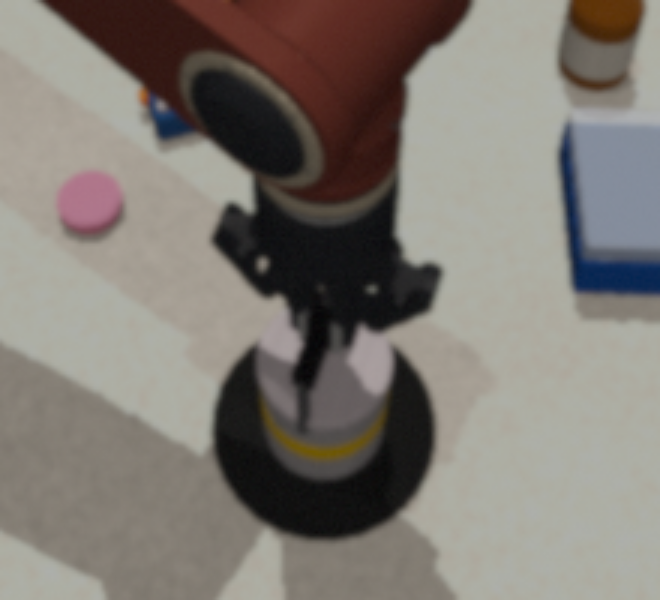

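The force turned positive, so the canister is resting on the mat, upright and central (325,430 within the black disc). I'll open and retreat upwards.

Emit:
{"op": "drive_tool", "data": {
  "commands": "0.6 0 0 0 0; 0.4 0 0 0 0; 0.2 0 0 0 0; 0 0 0 0 0; -0.5 0 0 0 0; -1 0 0 0 0; -1 0 0 0 0; -1 0 0 0 0"
}}

```text
t: 9.78
tool_pos: [0.5266, -0.3401, 0.124]
tool_rot: [1.506, 0.985, -1.506]
contact_force: [0.2, -1.0, 0.2]
opening: 0.0853
```

Emit:
{"op": "drive_tool", "data": {
  "commands": "-1 -0.1 0 0 0; -1 -0.3 0 0 0; -1 -0.7 0 0 0; -1 -1.2 0 0 0; -1 -1.8 0 0 0; -1 -2.4 0 0 0; -1 -2.8 0 0 0; -1 -3 0 0 0"
}}

```text
t: 10.45
tool_pos: [0.5278, -0.341, 0.2488]
tool_rot: [1.506, 0.979, -1.503]
contact_force: [0.6, -0.1, 0.6]
opening: 0.0855
```

Run:
```python
from h import *
im,d,ci=grab('side'); cv2.imwrite('pics/s6.png',im)
plan([0.4838,-0.0365,0.235],7.5)
```

```text
t 10.5 pos [ 0.5279 -0.3412  0.2492] jaw -23.6 xaxis [ 0.0054 -0.0044 -1.    ] f [ 0.36 -0.55  2.34] op 0.0856
shift units [ 0.315 -4.063 -6.539]
turn deg -31.1 units -6.22 q6 -0.28
```

View pics/s6.png

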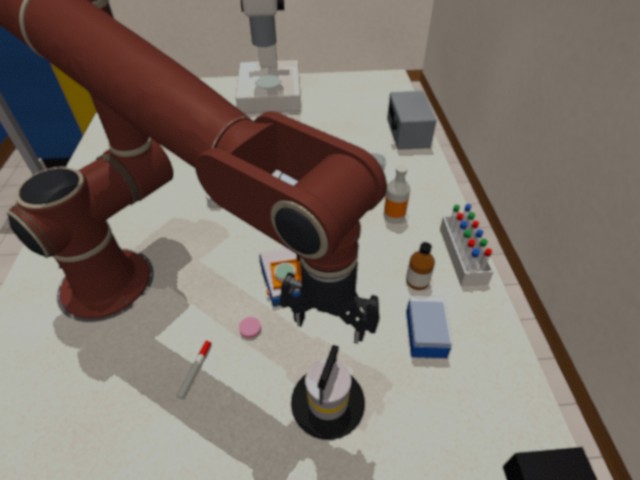

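The canister stands upright on the mat (328,390). Next, move above the carrier grip.

Emit:
{"op": "drive_tool", "data": {
  "commands": "-1 0 -0.2 -0.3 -0.8; -1 0 -0.55 -0.9 -1.7; -1 0 -1 -1.65 -2.6; -1 0 -1.5 -2.4 -3.5; -1 0 -2 -3.2 -4.4; -1 0 -2.5 -4 -5.2; -1 0 -3 -4.8 -5.8; -1 0.1 -3.45 -5.55 -6.2"
}}

```text
t: 11.17
tool_pos: [0.4883, -0.0796, 0.2398]
tool_rot: [1.112, 1.269, -1.112]
contact_force: [0.6, -0.0, 0.4]
opening: 0.0853
```

Emit:
{"op": "drive_tool", "data": {
  "commands": "-1 0 -0.4 -0.6 0; -1 0 -0.45 -0.7 0; -1 0 -0.45 -0.7 0; -1 0 -0.45 -0.7 0; -1 0 -0.45 -0.7 0"
}}

```text
t: 11.58
tool_pos: [0.4679, -0.0568, 0.2399]
tool_rot: [1.114, 1.267, -1.115]
contact_force: [0.6, 0.1, 1.0]
opening: 0.0851
```

Run:
```python
from h import *
im,d,ci=grab('wrist'); cv2.imwrite('pics/w7.png',im)
im,d,W=cloud('wrist')
m=(W[...,2]>.13)&(W[...,2]<.15)&(d>0)&(np.hypot(W[...,0]-.484,W[...,1]+.0365)<.05)
P=W[m]; print(m.sum(),P.mean(0),cv2.minAreaRect(P[:,:2].astype(np.float32)))
plan([0.4838,-0.0365,0.107],7.5)
```

```text
1444 [ 0.48515095 -0.03693014  0.14208724] ((0.48579996824264526, -0.038296885788440704), (0.016250578686594963, 0.04351063445210457), 6.846097946166992)
t 11.63 pos [ 0.468 -0.057  0.24 ] jaw 7.31 xaxis [-2.e-04 -2.e-04 -1.e+00] f [0.5  0.19 0.49] op 0.0856
shift units [ 3.324  0.459 -0.457]
turn deg -0.19 units -0.038 q6 -0.407
```

View pics/w7.png

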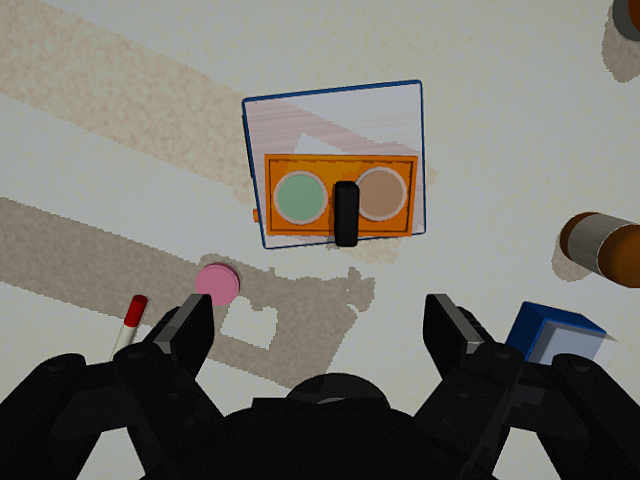

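The wrist view shows the grip (346,213), green dish (300,198) and amber dish (380,192) in the carrier. The pink look-alike (217,284) is well clear. Descending.

Emit:
{"op": "drive_tool", "data": {
  "commands": "-1 0.2 0.2 -0.2 0; -1 0.5 0.4 -0.38 0; -1 0.9 0.48 -0.44 0; -1 1.3 0.48 -0.44 0; -1 1.7 0.48 -0.44 0; -1 2.05 0.48 -0.44 0; -1 2.3 0.48 -0.44 0; -1 2.4 0.48 -0.44 0"
}}

```text
t: 12.3
tool_pos: [0.4836, -0.0359, 0.1415]
tool_rot: [1.113, 1.271, -1.116]
contact_force: [0.4, -0.3, 0.7]
opening: 0.0855
```

Run:
```python
from h import *
im,d,ci=grab('wrist'); cv2.imwrite('pics/w8.png',im)
im,d,W=cloud('wrist')
m=(W[...,2]>.13)&(W[...,2]<.15)&(d>0)&(np.hypot(W[...,0]-.484,W[...,1]+.0365)<.05)
P=W[m]; print(m.sum(),P.mean(0),cv2.minAreaRect(P[:,:2].astype(np.float32)))
plan([0.485,-0.0372,0.106],7.2)
```

```text
3448 [ 0.48517279 -0.03505964  0.14203931] ((0.4856179654598236, -0.03769894316792488), (0.01608417183160782, 0.04438859596848488), 6.690526485443115)
t 12.35 pos [ 0.4836 -0.0359  0.1417] jaw 7.36 xaxis [-0.0035  0.001  -1.    ] f [-0.42 -0.05 -0.81] op 0.0853
shift units [0.893 0.035 0.039]
turn deg 0.16 units 0.033 q6 -0.356
```

View pics/w8.png

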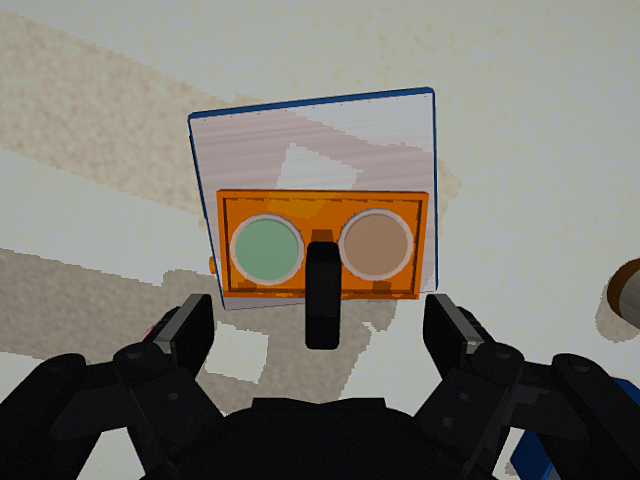

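The grip (323,290) is central between the fingers. I'll finish the descent and close.

Emit:
{"op": "drive_tool", "data": {
  "commands": "-1 0.15 0.03 0.04 0; -1 0.35 0.03 0.04 0; -1 0.55 0.03 0.04 0; -1 0.7 0.03 0.04 0; -1 0.8 0.03 0.04 0; -1 0.88 0.03 0.04 0; -1 0.88 0.03 0.04 0; -1 0.88 0.03 0.04 0"
}}

```text
t: 13.02
tool_pos: [0.4858, -0.0375, 0.1089]
tool_rot: [1.114, 1.268, -1.114]
contact_force: [0.4, 0.2, 0.2]
opening: 0.0855
```

Emit:
{"op": "drive_tool", "data": {
  "commands": "0 0 0 0 0; 0.3 0 0 0 0; 0.5 0 0 0 0; 0.6 0 0 0 0; 0.75 0 0 0 0; 1 0 0 0 0; 1 0 0 0 0; 1 0 0 0 0",
  "newtons": 60
}}

```text
t: 13.68
tool_pos: [0.4859, -0.0376, 0.1092]
tool_rot: [1.114, 1.267, -1.113]
contact_force: [0.5, -1.3, 0.7]
opening: 0.0149
```

Run:
```python
from h import *
plan([0.485,-0.0372,0.106],7.2)
```

```text
t 13.68 pos [ 0.4859 -0.0376  0.1092] jaw 7.4 xaxis [ 4.e-04 -1.e-04 -1.e+00] f [ 0.46 -1.25  0.65] op 0.0149
shift units [ 0.079 -0.022 -0.012]
turn deg 0.2 units 0.039 q6 -0.359
```

Gripped (opening 14.9 mm). Lifting gently.

Emit:
{"op": "drive_tool", "data": {
  "commands": "1 -0.03 0 0 0; 1 -0.1 0 0 0; 1 -0.22 0 0 0; 1 -0.4 0 0 0; 1 -0.6 0 0 0; 1 -0.8 0 0 0; 1 -1 0 0 0; 1 -1.2 0 0 0"
}}

```text
t: 14.35
tool_pos: [0.486, -0.0375, 0.1582]
tool_rot: [1.114, 1.267, -1.113]
contact_force: [-0.8, -0.4, -2.6]
opening: 0.0148
```

Emit:
{"op": "drive_tool", "data": {
  "commands": "1 -0.2 0 0 0; 1 -0.4 0 0 0; 1 -0.6 0 0 0; 1 -0.78 0 0 0; 1 -0.92 0 0 0; 1 -1.02 0 0 0; 1 -1.07 0 0 0; 1 -1.07 0 0 0"
}}

```text
t: 15.02
tool_pos: [0.486, -0.0375, 0.2002]
tool_rot: [1.114, 1.267, -1.113]
contact_force: [-0.1, 0.3, -2.4]
opening: 0.0153
```

Run:
```python
from h import *
im,d,ci=grab('side'); cv2.imwrite('pics/s9.png',cv2.resize(im[170:330,200:400],(750,600)))
im,d,ci=grab('wrist'); cv2.imwrite('pics/w9.png',im)
plan([0.495,0.314,0.199],7.4)
```

```text
t 15.12 pos [ 0.4855 -0.0374  0.1993] jaw 7.39 xaxis [-7.e-04  2.e-04 -1.e+00] f [-0.2  -0.96 -3.35] op 0.0149
shift units [ 0.009  1.365 -8.683]
turn deg -0.01 units -0.001 q6 -0.359
```

View pics/s9.png

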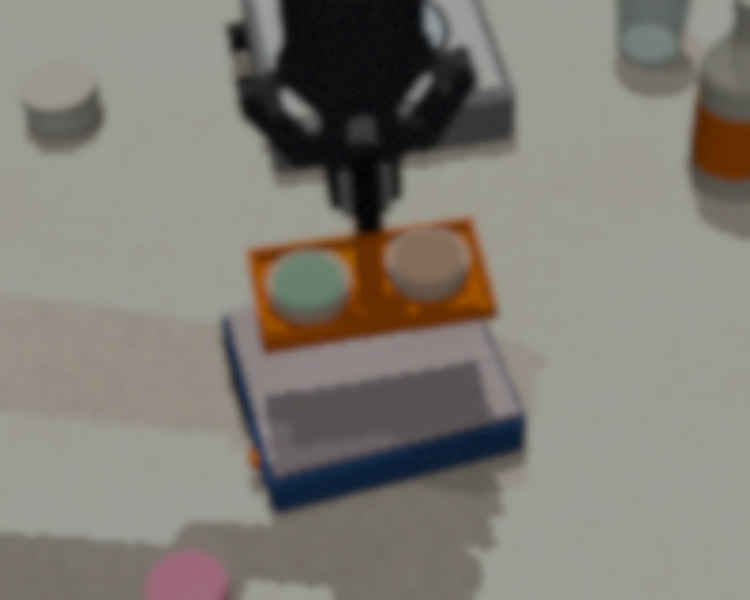

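View pics/w9.png

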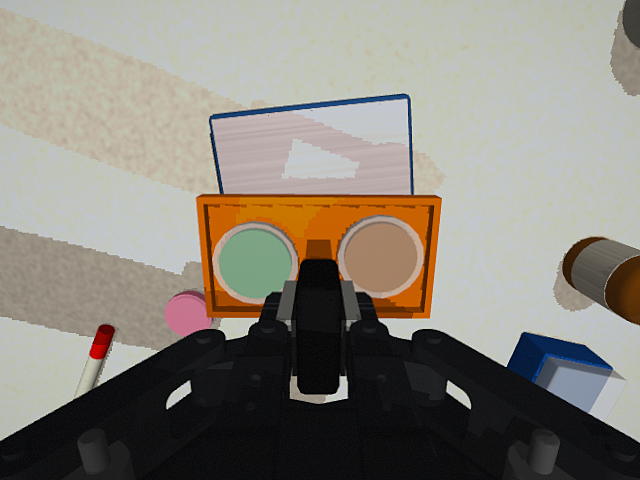

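Both dishes are flat in the lifted carrier (green 255,262, amber 380,256) and it looks level. Carrying it over gently.

Emit:
{"op": "drive_tool", "data": {
  "commands": "1 0 0.01 -0.08 0; 1 0 0.04 -0.25 0; 1 0 0.08 -0.5 0; 1 0 0.13 -0.85 0; 1 0 0.2 -1.25 0; 1 0 0.26 -1.65 0; 1 0 0.32 -2.05 0; 1 0 0.39 -2.45 0"
}}

```text
t: 15.78
tool_pos: [0.4883, 0.0634, 0.1995]
tool_rot: [1.113, 1.268, -1.113]
contact_force: [0.5, 0.6, -2.7]
opening: 0.0152
```

Emit:
{"op": "drive_tool", "data": {
  "commands": "1 0 0.06 -0.4 0; 1 0 0.13 -0.8 0; 1 0 0.19 -1.2 0; 1 0 0.25 -1.6 0; 1 0 0.32 -2 0; 1 0 0.38 -2.4 0; 1 0 0.44 -2.8 0; 1 0 0.5 -3.2 0"
}}

```text
t: 16.45
tool_pos: [0.4914, 0.193, 0.1995]
tool_rot: [1.113, 1.268, -1.113]
contact_force: [0.1, -0.6, -2.9]
opening: 0.0149
```

Emit:
{"op": "drive_tool", "data": {
  "commands": "1 0 0.06 -0.4 0; 1 0 0.13 -0.8 0; 1 0 0.19 -1.2 0; 1 0 0.25 -1.6 0; 1 0 0.31 -1.95 0; 1 0 0.35 -2.25 0; 1 0 0.4 -2.5 0; 1 0 0.43 -2.7 0"
}}

```text
t: 17.12
tool_pos: [0.495, 0.3017, 0.1996]
tool_rot: [1.113, 1.268, -1.113]
contact_force: [-0.4, 0.0, -2.0]
opening: 0.0153
```

Emit:
{"op": "drive_tool", "data": {
  "commands": "1 0 0.02 -0.12 0; 1 0 0.03 -0.2 0; 1 0 0.04 -0.25 0; 1 0 0.04 -0.25 0; 1 0 0.04 -0.25 0; 1 0 0.04 -0.25 0"
}}

```text
t: 17.62
tool_pos: [0.4955, 0.3102, 0.1997]
tool_rot: [1.114, 1.267, -1.114]
contact_force: [0.1, 0.1, -2.6]
opening: 0.0152
```

Run:
```python
from h import *
im,d,ci=grab('side'); cv2.imwrite('pics/s10.png',im)
im,d,ci=grab('wrist'); cv2.imwrite('pics/w10.png',im)
im,d,ci=grab('top'); cv2.imwrite('pics/t10.png',im)
plan([0.495,0.314,0.199],None)
for n in('wrist','side'):
    im,d,W=cloud(n); hsv=cv2.cvtColor(im,cv2.COLOR_BGR2HSV)
    m=(hsv[...,0]>8)&(hsv[...,0]<20)&(hsv[...,1]>180)&(d>0)&(np.hypot(W[...,0]-.495,W[...,1]-.314)<.1)&(W[...,2]>.12)
    P=W[m]; r=cv2.minAreaRect(P[:,:2].astype(np.float32)); print(n,m.sum(),r)
    print(np.percentile(P[:,2],[1,5,50,95,99]).round(4))
    f=P[abs(P[:,2]-.134)<.004]; A=np.c_[f[:,:2]-[.495,.314],np.ones(len(f))]; s=np.linalg.lstsq(A,f[:,2],rcond=None)[0]; print('floor plane slopes deg',np.degrees(s[:2]).round(2),'z',s[2].round(4),len(f))
```

```text
t 17.77 pos [0.4955 0.3103 0.1997] jaw 7.37 xaxis [ 1.e-04 -1.e-04 -1.e+00] f [-0.07 -0.34 -2.35] op 0.0151
shift units [ 0.018 -0.    -0.092]
wrist 13299 ((0.4955850839614868, 0.30943524837493896), (0.14081712067127228, 0.07685665041208267), 7.392181873321533)
[0.1339 0.1346 0.1364 0.1446 0.1694]
floor plane slopes deg [ 0.04 -0.23] z 0.1356 7685
side 369 ((0.4990435242652893, 0.2903697192668915), (0.13476711511611938, 0.10657478868961334), 8.348052978515625)
[0.1322 0.1329 0.1388 0.1834 0.5121]
floor plane slopes deg [-0.09 -1.12] z 0.1346 165
```

View pics/s10.png

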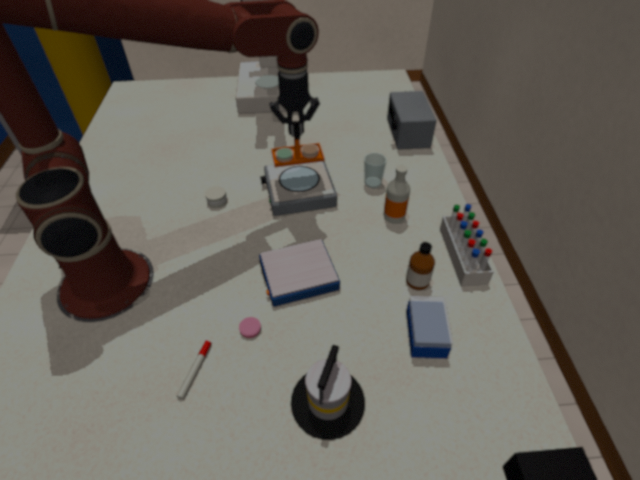

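View pics/w10.png

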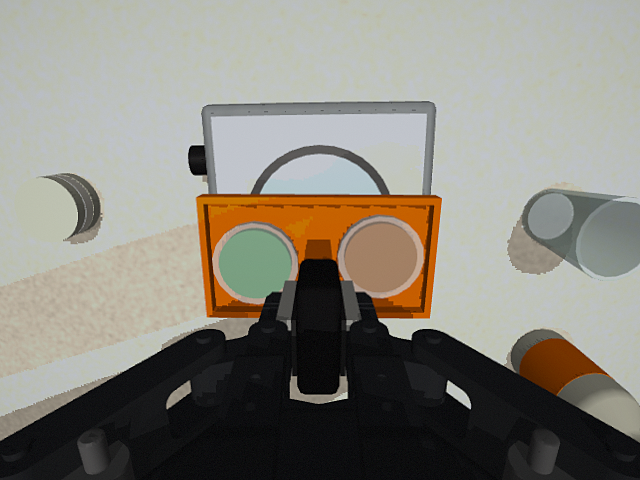

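View pics/t10.png

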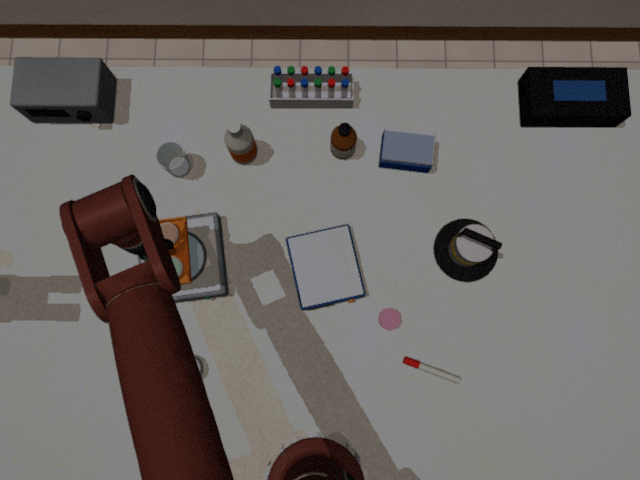

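The carrier is held level near the light centre with both dishes flat, and the canister stands upright on the mat (top 470,245). One small centring nudge, then a last check.

Emit:
{"op": "drive_tool", "data": {
  "commands": "1 0.005 0 -0.03 0; 1 0.015 0 -0.07 0; 1 0.02 0 -0.09 0; 1 0.02 0 -0.09 0; 1 0.02 0 -0.09 0; 1 0.02 0 -0.09 0"
}}

```text
t: 18.27
tool_pos: [0.4949, 0.3143, 0.1989]
tool_rot: [1.113, 1.268, -1.114]
contact_force: [0.1, -0.0, -1.6]
opening: 0.0151
```

Run:
```python
from h import *
im,d,ci=grab('wrist'); cv2.imwrite('pics/w11.png',im)
plan([0.495,0.314,0.199],None)
im,d,W=cloud('wrist'); hsv=cv2.cvtColor(im,cv2.COLOR_BGR2HSV); g=hsv[...,2].astype(int)
m=(hsv[...,0]>8)&(hsv[...,0]<20)&(hsv[...,1]>180)&(d>0)&(np.hypot(W[...,0]-.495,W[...,1]-.314)<.1)&(W[...,2]>.12)
print('carrier',cv2.minAreaRect(W[m][:,:2].astype(np.float32)))
r=np.hypot(W[...,0]-.495,W[...,1]-.314)
s=(r<.07)&(r>.05)&(abs(W[...,2]-.05)<.006)&(g<140); P=W[s]; print(s.sum())
A=np.c_[2*P[:,:2],np.ones(len(P))]; q=np.linalg.lstsq(A,(P[:,:2]**2).sum(1),rcond=None)[0]; print('ring',q[:2],np.sqrt(q[2]+q[0]**2+q[1]**2))
im,d,W=cloud('top'); z=W[...,2]; b=(abs(z-.096)<.005)&(W[...,1]<-.25)&(W[...,1]>-.45)&(abs(W[...,0]-.526)<.1)
print('lid',W[b].mean(0),cv2.minAreaRect(W[b][:,:2].astype(np.float32)))
```

```text
t 18.32 pos [0.495  0.3142 0.1989] jaw 7.4 xaxis [ 0.e+00 -1.e-04 -1.e+00] f [ 0.15 -0.5  -2.92] op 0.0154
shift units [-0.002 -0.     0.006]
carrier ((0.4948042333126068, 0.31340575218200684), (0.1406865417957306, 0.07697728276252747), 7.290201663970947)
1342
ring [0.49607246 0.31387608] 0.057238760269356176
lid [ 0.52155657 -0.33487277  0.09622555] ((0.5256657004356384, -0.3359341025352478), (0.08080129325389862, 0.08280321955680847), 82.9870376586914)
```

Run:
```python
from station import ctrl
print(ctrl.finish_job())
```

```text
the job is handed in; nothing more can be done
None
```

The job is handed in at about 18 s. The canister is on the mat and the arm is holding the carrier over the light. Finishing reports no verdict, so what follows rests on my own checks.

- **Canister:** I lifted it off the stage by its bar and set it down upright on the round black mat. Its lid centre measured about 4 mm from the mat centre, where about 33 mm is allowed, and I released it only after feeling contact.
- **Carrier:** With both dishes flat in it, it is held at (0.495, 0.314), about 1 mm from the light's centre as measured. The underside is about 80 mm above the light. The close wrist view shows it level within about 0.25°.
- **Other things on the bench:** None of the moves came near them, and the pictures show them in place, including the pink look-alike. The arm hid some of them from the last top view.

**Disagreements:** The top and wrist cameras differed by up to 3 mm on the canister bar and about 1 mm on the light centre, roughly the calibration error. A coarse fit from the side view gave a 1.1° tilt for the carrier, but it used only 165 pixels and part of the carrier was hidden, so I relied on the wrist view.

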